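# Shut the parts drawer and bolt it

### The arm

A 6-joint arm with a two-finger parallel gripper is mounted at the origin on a cart in front of the work surface, level with it; the furniture and walls round the work are solid. World frame = base frame: x ahead of the robot, y to its left, z up, the work surface at z = 0. Lengths are in m, angles in rad, forces in N, time in s.
With the tool pointing down it reaches from about 0.2 to 0.875 m from the base axis. Payload 3.4 kg.
Tool frame: the origin (TCP) lies between the finger pads; the fingertips stand 19 mm ahead of it and the grasp point (between the pads) is the TCP; z points along the fingers, x is the direction in which the jaws open and shut, and the axes are right-handed (so a half turn about z gives the same grasp; the last joint's range is limited). The gripper opens to 94 mm and grips with 3 to 60 N. Pads are 16 mm wide; open, the fingers measure 119 mm over their backs; the gripper's body (75 mm by 177 mm) begins 78 mm behind the grasp point.
Start: joints at [-1.283, 0.276, 1.505, -0, 1.361, -0.121], TCP at [0.229, -0.528, 0.224] pointing down, gripper open.
Joint ranges: [-2.89, 2.89], [-0.75, 2.08], [0.22, 2.7], [-1.18, 4.32], [0.11, 2.71], [-2.7, 2.7]. Speed limits (rad/s): [2.57, 2.57, 3.14, 3.14, 3.14, 3.14].

### API

Orientations are given as a 3x3 rotation matrix whose columns are the frame's x, y, z axes.
In Python, from station import ctrl, vision gives the robot as it stands. The module is installed in compiled form; this text tells all that it offers.
- The arm moves only by the tool play_rows, never from a script. Its argument "increments" is a list of rows, each a list of 5 numbers: the opening, from -1 (shut) to 1 (fully open), so that 0 is half open, then the shift along the tool's x, y, z in m, then the turn about the tool's z in rad. In form: [[gripper, x, y, z, turn], ...]. A call has 1 to 20 rows; each row is the pose to reach, as a shift and turn from the pose commanded when the call began, along the tool's axes at that moment; what a row does not reach only later rows make up. A row lasts 1/12 s, in which the tool goes at most 41.7 mm and 7.16 degrees, less where a joint would pass 70% of its speed; a pose out of reach is approached as far as the arm can. A call with a gripper value outside its range is refused whole. The fingers move at their own pace and stop on an object; "squeeze" is the grip in N (left out, the last holds). Time passes only in rows, so rows that repeat a pose let the fingers close. It gives the time, the measured TCP pose, the force and the opening at its end, in the units of the state.
- ctrl.state(): the state, without advancing time (a new reading comes with each control period).
- vision.camera(name): name is "side" or "top" or "wrist"; returns a dict with "img" (400x640x3 uint8, red, green, blue), "depth" (400x640 float32, m along the optical axis (not along the pixel's ray), 0 where there is no reading), "mtx" (3x3 intrinsics, pixels), "rvec" (rotation vector, rad) and "tvec" (3), from world to camera coordinates, as OpenCV has them; the wrist camera has in their place "mount" (4x4, takes a point from camera to tool coordinates, whose origin is the TCP and whose axes are the tool frame's). Camera axes: x right, y down, z forward; pixel columns grow to the right and rows downward; lengths in m; the calibration is good to about 2 mm. The wrist camera is an equidistant fisheye: a pixel r from the principal point sees the ray r / f radians off the axis. A picture is of the moment at which its call begins: read the wrist's pose just before it.
- ctrl.hand_in(): hands the job in, once; it reports no verdict.
The state is a dict: "clock": time; "joint_pos": joint angles; "joint_velocities": joint speeds; "tau": joint torques, N m; "eef_pos": TCP position; "tcp_rot": TCP orientation; "force": force on the tool from outside, world axes, zero at the start; "ft_torque": the same for the moment, N m; "gripper_width": finger opening in m.
Only numpy, scipy, OpenCV 4.12 (cv2) and the standard library are available. Lean on these libraries where they do the work, as an engineer would, in place of code of your own. Each camera call takes 0.05 s, during which the arm holds its last target.

### The job

Push the open green drawer of the small plywood parts cabinet fully home with your fingertips, and only then push the black knob of the bolt beside it all the way across to the drawer, so that the drawer is locked. Just push: leave the tape roll, the nut and the sanding block where they are.

Things in the scene. Friction and masses are not known exactly. Their poses are not given: they have to be found in the camera images.
- cabinet: Small plywood cabinet, 150 (x) x 220 (y) x 60 (z) mm, fixed to the bench. Origin: centre of its underside, on the bench top. Its +x points from the front into the cabinet, +y to the left seen from the front, z up. Front face at x = -75 mm: drawer front from y = -28 to +102 mm, right of it (y = -30 to -104 mm) a fixed panel with a steel barrel bolt.
- drawer (a joint): How far the drawer stands out, in m: 0 = fully home, front flush with the cabinet; at most 0.09. It slides along the cabinet's x axis, needs about 2 N to push, and stays where it is left. It stops hard at 0.
- drawer_pull (a point): Centre of the front surface of the drawer's black bar pull, moving with the drawer. The pull is 60 mm wide (cabinet y), 14 mm high and stands 14 mm proud of the green drawer front; this point is 31 mm above the bench, at cabinet y = +45 mm.
- bolt (a joint): How far the bolt is slid towards the drawer, in m: 0 = drawn back (open), 0.026 = fully shot into the keeper on the drawer front. It slides along the cabinet's +y direction, needs about 2.5 N, and stays where it is left. It stops hard at 0.026.
- bolt_knob (a point): Middle of the bolt's knob, moving with the bolt: a 9 mm steel stem towards the cabinet's -x with a 15 mm black ball at its end. 31 mm above the bench, 21.5 mm before the front face (the ball ends 13.5 mm farther out), at cabinet y = -89 mm when bolt = 0. Left of it two guide straps (y = -38 to -60 mm) stand 15 mm proud; right of it is only a 2 mm plate.
- tape_roll: Loose black roll of electrical tape, 57 x 54 x 19 mm, on top of the cabinet at the back. Origin: centre of its underside. Not to be moved.
- nut: Loose steel hexagon nut, 24 x 27 x 13 mm, on top of the cabinet at the back. Origin: centre of its underside. Not to be moved.
- sanding_block: Loose brown sanding block, 65 x 105 x 36 mm, on the bench at the right (-y) side of the cabinet. Origin: centre of its underside. Not to be moved.
- lamp_base (a point): Centre of the foot of the black desk lamp, on the bench: a disc 160 mm across, 23 mm high. Its lower arm leans towards the robot and to its left, to an elbow 0.34 m up and about 0.1 m from here; its upper arm runs from there, 0.34 to 0.43 m up, above the back of the bench. A partition wall stands 0.2 m to the left of the foot: swing the arm past both close to the base.

How it is judged:
On the way, in this order (a step that is already met when the one before it is completed fails the run):
1. the drawer is pushed fully home (value of joint drawer below 0.004 m), for 0.2 s.
2. the bolt is pushed across (value of joint bolt above 0.021 m), for 0.2 s.
At the end, for the whole second after the job is handed in: The drawer is within 4 mm of fully home, the bolt is slid at least 21 mm of its 26 mm towards the drawer, and tape roll, nut and sanding block are within 15 mm of where they began (value of joint drawer below 0.004 m and value of joint bolt above 0.021 m and distance of each of tape_roll, nut, sanding_block from where it was at the start of the episode below 0.015 m); the robot touches nothing.
It fails at once if the bolt is slid across (more than 8 mm) while the drawer still stands out more than 6 mm (value of joint bolt above 0.008 m and value of joint drawer above 0.006 m).
It fails at once if the tape roll, the nut or the sanding block is lifted, carried or pushed away by more than 15 mm (distance of any of tape_roll, nut, sanding_block from where it was at the start of the episode above 0.015 m).
It also fails if it takes over 43 s, if anything falls off the work surface, if the arm or the gripper's body presses on something with over 40 N, if the wrist force passes 120 N, or if a joint passes its speed limit or range.

## Working session

There is one attempt and no reset: what is moved stays moved. The work goes in short steps, Python scripts to look and compute and a tool call to move; the robot and the scene stay as the last step left them, time stands still between calls to the robot, and variables do not carry over. Pictures are saved under pics/ and viewed, and the job is handed in when it is done.

Besides the shell and the picture viewer there is one more tool, called after "Call:" as name(argument=value, ...) on one line, values as JSON. play_rows: Moves the arm, as the interface text tells. Its arguments: {"type":"object","properties":{"increments":{"type":"array","items":{"type":"array","items":{"type":"number"}}},"squeeze":{"type":"number"}},"required":["increments"]}

```bash
mkdir -p pics
python3 - <<'E'
from station import ctrl, vision
import cv2,numpy as np
s=ctrl.state()
print({k:np.round(v,3).tolist() for k,v in s.items()})
for n in("side","top"):
    c=vision.camera(n); cv2.imwrite(f"pics/{n}0.png",c["img"][:,:,::-1]); np.savez(f"{n}0.npz",**c)
    R=cv2.Rodrigues(c["rvec"])[0]; print(n,-R.T@np.ravel(c["tvec"]),R[2],c["mtx"].tolist())
E
```

```text
{'clock': 0.0, 'joint_pos': [-1.283, 0.277, 1.506, -0.0, 1.361, -0.121], 'joint_velocities': [-0.0, 0.001, 0.001, 0.002, -0.001, 0.001], 'tau': [-0.001, -40.46, -23.723, 0.07, 0.035, -0.0], 'eef_pos': [0.228, -0.527, 0.224], 'tcp_rot': [[0.398, -0.918, -0.001], [-0.918, -0.398, 0.002], [-0.002, -0.0, -1.0]], 'force': [-0.764, -0.889, 0.359], 'ft_torque': [0.021, 0.097, 0.028], 'gripper_width': 0.094}
side [ 0.48085983 -0.9102721   0.70811832] [ 0.07194984  0.7510343  -0.65633124] [[503.1904257309282, 0.0, 318.2432170675625], [0.0, 503.1904257309282, 202.18361485415835], [0.0, 0.0, 1.0]]
top [ 0.31176692 -0.1817044   1.16048947] [ 0.19690137  0.00619223 -0.98040375] [[492.9381286554023, 0.0, 320.7885394640897], [0.0, 492.9381286554023, 197.29278789287648], [0.0, 0.0, 1.0]]
```

View pics/side0.png

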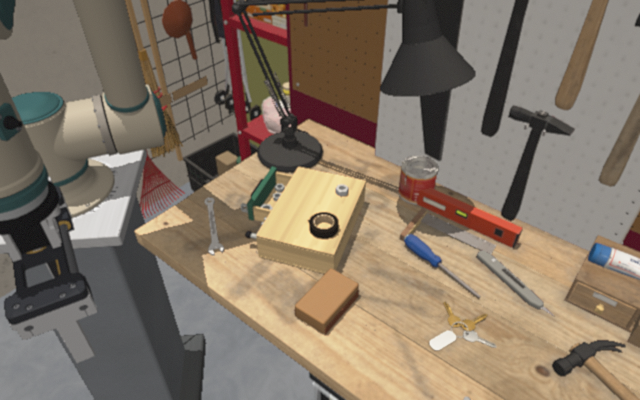

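View pics/top0.png

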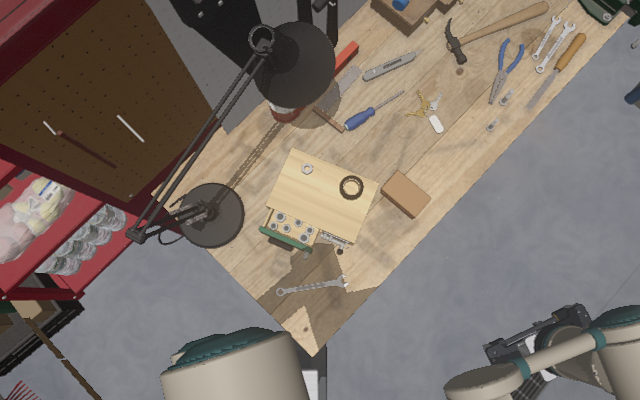

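The top view shows the cabinet top at about (325,195), the green drawer front at (285,238) and the knob near (341,251). In the side view, the drawer is at (262,190) and the knob at (250,235). Next I'll measure them using depth.

```bash
cat > h.py <<'E'
import numpy as np,cv2
def cloud(c):
    R=cv2.Rodrigues(c["rvec"])[0]; t=np.ravel(c["tvec"]); K=c["mtx"]
    v,u=np.mgrid[:400,:640]; d=c["depth"]
    P=np.stack([(u-K[0,2])/K[0,0]*d,(v-K[1,2])/K[1,1]*d,d],-1)
    return (P-t)@R
def ray(c,u,v,z):
    R=cv2.Rodrigues(c["rvec"])[0]; t=np.ravel(c["tvec"]); K=c["mtx"]
    o=-R.T@t; d=R.T@np.array([(u-K[0,2])/K[0,0],(v-K[1,2])/K[1,1],1]); return o+d*(z-o[2])/d[2]
def proj(c,p):
    return cv2.projectPoints(np.array(p,float).reshape(-1,3),c["rvec"],c["tvec"],c["mtx"],None)[0].reshape(-1,2)
E
python3 - <<'E'
from h import *
for n in("top","side"):
    c=dict(np.load(f"{n}0.npz")); W=cloud(c)
    hsv=cv2.cvtColor(c["img"],cv2.COLOR_RGB2HSV)
    reg=np.zeros((400,640),bool)
    if n=="top": reg[140:265,250:390]=1
    else: reg[150:280,235:375]=1
    m=reg&(abs(W[...,2]-.06)<.008)&(c["depth"]>0)
    m=cv2.morphologyEx(m.astype(np.uint8),cv2.MORPH_OPEN,np.ones((5,5)))
    k,l,st,_=cv2.connectedComponentsWithStats(m); i=1+np.argmax(st[1:,4]); m=l==i
    z=np.median(W[m][:,2])
    P=np.array([ray(c,u,v,.06)[:2] for v,u in np.argwhere(m)],np.float32)
    r=cv2.minAreaRect(P); print(n,z,r); print(cv2.boxPoints(r))
    g=reg&(hsv[...,0]>60)&(hsv[...,0]<95)&(hsv[...,1]>100)
    G=W[g]; print("green",g.sum(),G.min(0),G.max(0), np.median(G,0))
    cr={"top":(140,250,130,150),"side":(150,235,130,150)}[n]
    im=c["img"][cr[0]:cr[0]+cr[2],cr[1]:cr[1]+cr[3],::-1]
    cv2.imwrite(f"pics/{n}_crop.png",cv2.resize(im,None,fx=5,fy=4.6,interpolation=cv2.INTER_CUBIC)[:600])
E
```

```text
top 0.05925408798040193 ((0.5399678945541382, -0.1771499216556549), (0.2196815013885498, 0.15032629668712616), 65.64900207519531)
[[ 0.42620137 -0.24622719]
 [ 0.56315416 -0.30821055]
 [ 0.65373445 -0.10807265]
 [ 0.5167816  -0.04608929]]Traceback (most recent call last):
  File "<stdin>", line 15, in <module>
    return umr_minimum(a, axis, None, out, keepdims, initial, where)
ValueError: zero-size array to reduction operation minimum which has no identity
```

Run:
```python
from h import *
C=np.array([.53997,-.17715]);X=np.array([.911,-.4123]);X/=np.linalg.norm(X);Y=np.array([-X[1],X[0]])
def w(x,y,z): return np.r_[C+x*X+y*Y,z]
print("yaw",np.arctan2(X[1],X[0]))
for n in("top","side"):
    c=dict(np.load(f"{n}0.npz")); W=cloud(c)
    L=np.stack([(W[...,:2]-C)@X,(W[...,:2]-C)@Y,W[...,2]],-1)
    hsv=cv2.cvtColor(c["img"],cv2.COLOR_RGB2HSV)
    g=(hsv[...,0]>55)&(hsv[...,0]<95)&(hsv[...,1]>60)&(L[...,0]>-.22)&(L[...,0]<-.06)&(abs(L[...,1])<.13)&(c["depth"]>0)
    G=L[g]; print(n,"green",g.sum(),np.percentile(G,[2,50,98],axis=0).round(4).tolist() if len(G) else 0)
    for q in [(-.0965,-.089,.031)]: print("knob proj",proj(c,w(*q)))
    k=(hsv[...,2]<60)&(L[...,0]>-.2)&(L[...,0]<-.06)&(L[...,1]<-.06)&(L[...,1]>-.13)&(L[...,2]>.012)
    if k.any(): print("dark",k.sum(),np.percentile(L[k],[5,50,95],axis=0).round(4).tolist())
    # obstacles
    for nm,cond in [("block",(L[...,2]>.02)&(L[...,2]<.045)&(L[...,1]<-.115)&(L[...,1]>-.25)&(abs(L[...,0])<.12))]:
        print(nm,np.percentile(L[cond],[1,50,99],axis=0).round(3).tolist())
    cr={"top":(140,250,130,150),"side":(150,235,130,150)}[n]
    im=c["img"].copy()
    im=im[cr[0]:cr[0]+cr[2],cr[1]:cr[1]+cr[3],::-1]
    im=cv2.resize(im,None,fx=4.6,fy=4.6,interpolation=cv2.INTER_CUBIC)
    for q in [(-.075,-.11,.06),(-.075,.11,.06),(.075,.11,.06),(.075,-.11,.06),(-.0965,-.089,.031)]:
        p=proj(c,w(*q))[0]; cv2.circle(im,(int((p[0]+.5-cr[1])*4.6),int((p[1]+.5-cr[0])*4.6)),3,(0,0,255),-1)
    cv2.imwrite(f"pics/{n}_crop.png",im)
```

```text
yaw -0.424997037298756
top green 126 [[-0.1307, -0.0063, 0.0469], [-0.1262, 0.0612, 0.0517], [-0.1218, 0.0973, 0.0551]]
knob proj [[340.78861708 249.79306703]]
block [[0.044, -0.229, 0.021], [0.082, -0.178, 0.033], [0.118, -0.123, 0.038]]
side green 518 [[-0.1384, -0.0288, 0.0179], [-0.1194, 0.03, 0.0467], [-0.117, 0.0945, 0.0534]]
knob proj [[249.49625531 235.34276463]]
dark 27 [[-0.1023, -0.0943, 0.031], [-0.099, -0.0908, 0.0358], [-0.0947, -0.083, 0.0384]]
block [[0.048, -0.234, 0.021], [0.087, -0.188, 0.033], [0.119, -0.126, 0.036]]
```

View pics/top_crop.png

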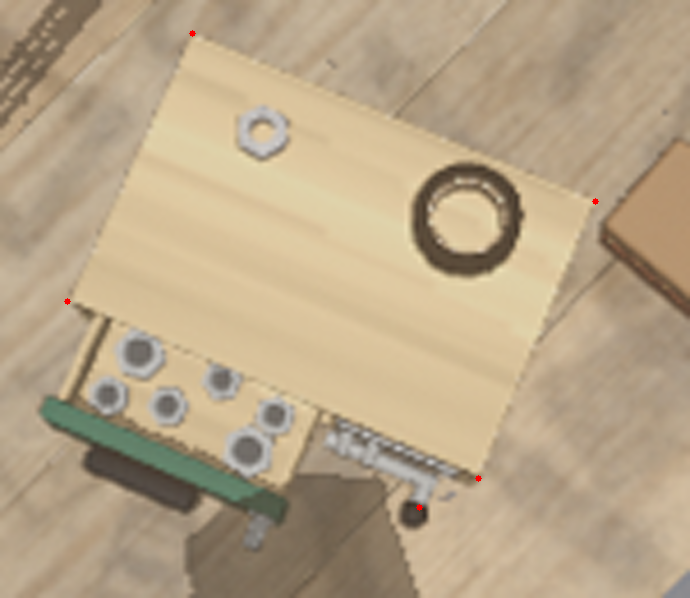

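View pics/side_crop.png

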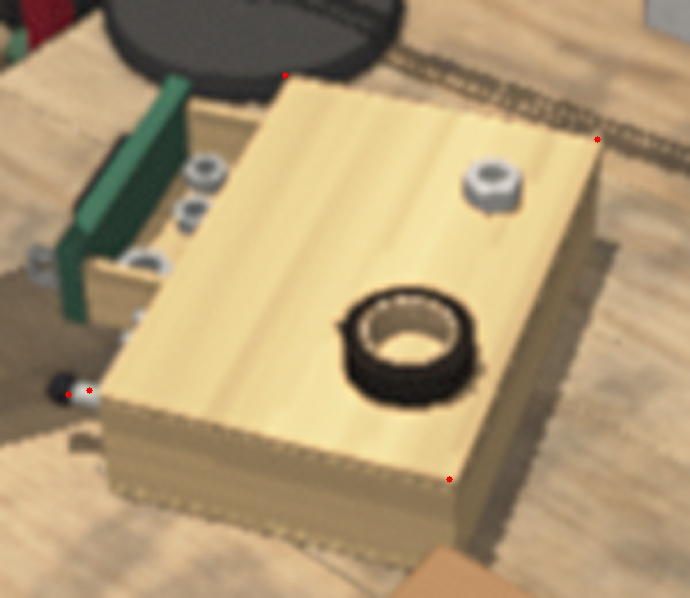

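```bash
cat >> h.py <<'E'
C=np.array([.53997,-.17715]);X=np.array([.911,-.4123]);X/=np.linalg.norm(X);Y=np.array([-X[1],X[0]])
def w(x,y,z): return np.r_[C+x*X+y*Y,z]
def to(s,x,y,z):
    R=np.array(s["tcp_rot"]); d=R.T@(w(x,y,z)-s["eef_pos"])
    a=np.arctan2(R[1,0],R[0,0]); turn=-(np.arctan2(X[1],X[0])-a)
    print("target",w(x,y,z).round(3),"d",d.round(4),"turn",round(turn,3))
def where(s):
    p=np.array(s["eef_pos"]); print("t",round(float(s["clock"]),2),"cab",((p[:2]-C)@X).round(4),((p[:2]-C)@Y).round(4),p[2].round(4),"F",np.round(s["force"],1),"w",s["gripper_width"])
E
python3 - <<'E'
from station import ctrl
from h import *
s=ctrl.state(); to(s,-.19,.04,.2); to(s,-.19,.04,.037)
for n in["top"]:
    c=dict(np.load("top0.npz")); W=cloud(c)
    for p in [(282,291),(310,287),(342,282)]: q=ray(c,*p,.005)[:2]-C; print("wrench",q@X,q@Y)
    q=W[215-15:215+15,205-5:215+5].reshape(-1,3); print("lamp",ray(c,211,215,.023), ray(c,140,236,.34))
E
```

```text
target [ 0.383 -0.062  0.2  ] d [-0.3649 -0.3269  0.0243] turn -0.737
target [ 0.383 -0.062  0.037] d [-0.3646 -0.3269  0.1873] turn -0.737
wrench -0.2351175313709595 -0.001590675341032994
wrench -0.20110862246512612 -0.05715109720204596
wrench -0.16125543451303567 -0.1204101357985129
lamp [0.5023363 0.0832023 0.023    ] [0.41554339 0.12767795 0.34      ]
```

Run:
```python
from station import ctrl
from h import *
s=ctrl.state(); to(s,-.21,0,.2)
```

```text
target [ 0.349 -0.091  0.2  ] d [-0.3528 -0.2839  0.0243] turn -0.737
```

Call:
play_rows(increments=[[-1,-0.03,-0.02,0,-0.08],[-1,-0.06,-0.048,0,-0.16],[-1,-0.09,-0.072,0,-0.24],[-1,-0.12,-0.097,0,-0.32],[-1,-0.15,-0.12,0,-0.4],[-1,-0.18,-0.145,0.005,-0.48],[-1,-0.21,-0.169,0.01,-0.56],[-1,-0.24,-0.193,0.015,-0.64],[-1,-0.27,-0.217,0.02,-0.72],[-1,-0.3,-0.241,0.024,-0.737],[-1,-0.33,-0.266,0.024,-0.737],[-1,-0.353,-0.284,0.024,-0.737],[-1,-0.353,-0.284,0.024,-0.737],[-1,-0.353,-0.284,0.024,-0.737]])

```text
clock: 1.27
eef_pos: [0.3487, -0.0896, 0.2003]
tcp_rot: [[0.913, -0.408, -0.0], [-0.408, -0.913, -0.0], [-0.0, 0.0, -1.0]]
force: [0.5, -1.0, 1.0]
gripper_width: 0.0043
```

Run:
```python
from station import ctrl,vision
from h import *
s=ctrl.state(); where(s); print(s["joint_pos"]); to(s,-.19,.04,.2); to(s,-.19,.04,.037)
for n in ["side","top","wrist"]: cv2.imwrite(f"pics/{n}1.png",vision.camera(n)["img"][:,:,::-1])
```

```text
t 1.27 cab -0.2103 0.0009 0.2003 F [ 0.5 -1.   1. ] w 0.004293899444354491
[-4.45038201e-01 -3.97463238e-02  1.94252103e+00 -5.17887224e-04
  1.23896469e+00 -2.42555816e-02]
target [ 0.383 -0.062  0.2  ] d [ 0.0205 -0.039   0.0003] turn 0.004
target [ 0.383 -0.062  0.037] d [ 0.0205 -0.0391  0.1633] turn 0.004
```

View pics/side1.png

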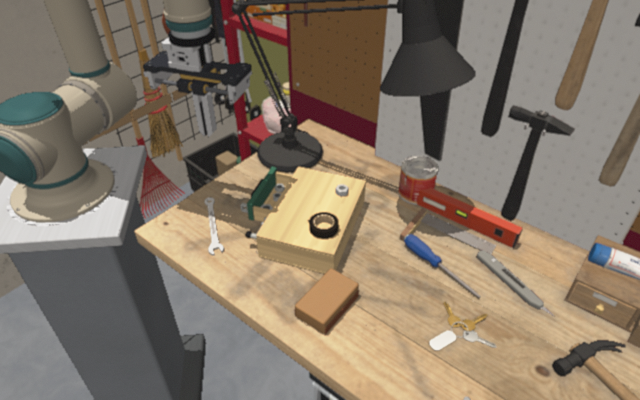

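View pics/top1.png

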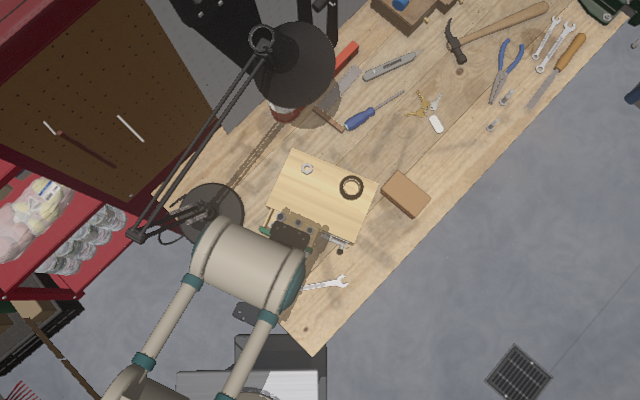

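View pics/wrist1.png

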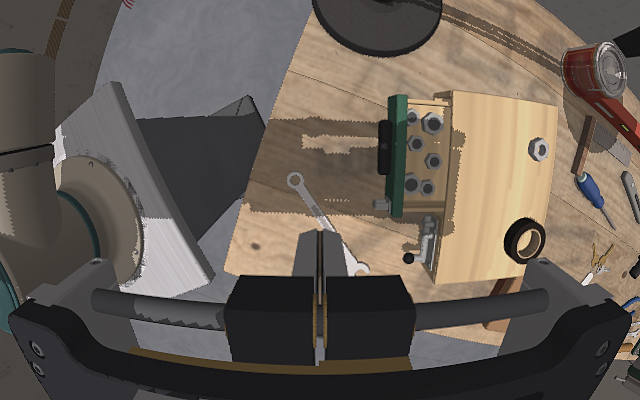

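The images show the gripper in front of the cabinet, with the fingers shut (wrist view, 320,290). The wide wrist housing, at (245,260) in the top view, is near the lamp elbow at (140,236), so I'll check that clearance before descending.

Run:
```python
from station import ctrl,vision
from h import *
from scipy.spatial import cKDTree
c=vision.camera("top"); W=cloud(c); W0=cloud(dict(np.load("top0.npz")))
d0=np.load("top0.npz")["depth"]; ch=(c["depth"]<d0-.02)&(c["depth"]>0)
A=W[ch]; A=A[(A[:,0]>.1)&(A[:,2]>.05)]
im=c["img"]
for p in [(140,236),(195,265),(205,225),(245,260),(300,270),(290,232),(225,155),(160,205)]: print(p,W[p[1],p[0]].round(3), W0[p[1],p[0]].round(3))
hs=cv2.cvtColor(im,cv2.COLOR_RGB2HSV)
L=W[(~ch)&(W[...,2]>.1)&(W[...,0]>.3)&(W[...,1]<.2)&(W[...,1]>-.1)&(c["depth"]>0)]
print("lamp",len(L),L.min(0),L.max(0)); 
t=cKDTree(L)
p0=np.array(ctrl.state()["eef_pos"])
for y,z in [(.0,.2),(.03,.2),(.03,.037)]:
  for x in (-.19,-.1):
    q=w(x,y,z); a=np.arctan2(q[1],q[0])-np.arctan2(p0[1],p0[0]); 
    Rz=np.array([[np.cos(a),-np.sin(a),0],[np.sin(a),np.cos(a),0],[0,0,1]])
    B=(A-p0)@Rz.T+q
    D,i=t.query(B); j=D.argmin(); print(x,y,z,D[j].round(3),B[j].round(3),L[i[j]].round(3))
```

```text
(140, 236) [0.415 0.125 0.346] [0.415 0.125 0.347]
(195, 265) [ 0.348 -0.036  0.605] [ 0.45   0.368 -0.934]
(205, 225) [0.479 0.097 0.021] [0.48  0.098 0.017]
(245, 260) [ 0.353 -0.093  0.61 ] [ 0.398  0.006 -0.002]
(300, 270) [ 0.342 -0.153  0.593] [ 0.373 -0.123 -0.001]
(290, 232) [ 0.421 -0.123  0.321] [ 0.461 -0.101  0.009]
(225, 155) [ 0.655  0.059 -0.001] [ 0.655  0.059 -0.002]
(160, 205) [0.464 0.09  0.359] [0.464 0.089 0.362]
lamp 35973 [ 0.31012807 -0.09998639  0.10003789] [0.86108553 0.19998979 0.68482209]
-0.19 0.0 0.2 0.001 [ 0.352 -0.097  0.608] [ 0.353 -0.097  0.609]
-0.1 0.0 0.2 0.003 [ 0.312 -0.017  0.603] [ 0.31  -0.02   0.603]
-0.19 0.03 0.2 0.001 [ 0.434 -0.098  0.32 ] [ 0.433 -0.099  0.32 ]
-0.1 0.03 0.2 0.012 [ 0.406 -0.089  0.321] [ 0.417 -0.094  0.323]
-0.19 0.03 0.037 0.087 [ 0.4   -0.12   0.403] [ 0.417 -0.094  0.323]
-0.1 0.03 0.037 0.088 [ 0.33  -0.001  0.508] [ 0.339 -0.023  0.592]
```

Call:
play_rows(increments=[[-1,0.02,-0.029,0.02,0],[-1,0.02,-0.029,0.06,0],[-1,0.02,-0.029,0.1,0],[-1,0.02,-0.029,0.13,0],[-1,0.02,-0.029,0.15,0],[-1,0.02,-0.029,0.163,0],[-1,0.02,-0.029,0.163,0],[-1,0.02,-0.029,0.163,0]])

```text
clock: 2.13
eef_pos: [0.3787, -0.0737, 0.0371]
tcp_rot: [[0.91, -0.414, -0.002], [-0.414, -0.91, 0.0], [-0.002, 0.0, -1.0]]
force: [-0.5, 0.9, 0.9]
gripper_width: 0.0005
```

Run:
```python
from station import ctrl,vision
from h import *
s=ctrl.state(); where(s); to(s,-.0885-.013,.03,.037)
for n in ["side","wrist"]: cv2.imwrite(f"pics/{n}2.png",vision.camera(n)["img"][:,:,::-1])
```

```text
t 2.13 cab -0.1895 0.0278 0.0371 F [-0.5  0.9  0.9] w 0.0005106910092308299
target [ 0.46  -0.108  0.037] d [ 0.088  -0.0025 -0.0001] turn -0.002
```

View pics/side2.png

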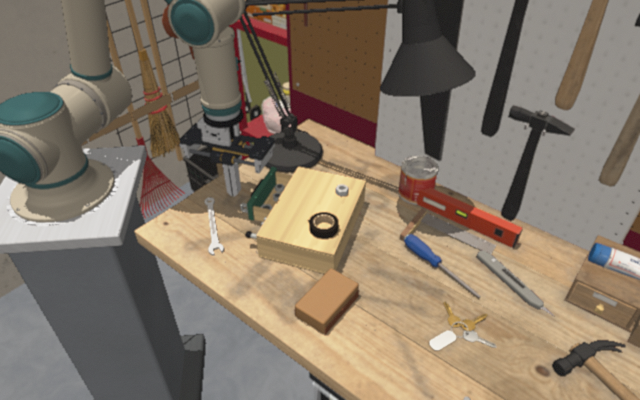

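View pics/wrist2.png

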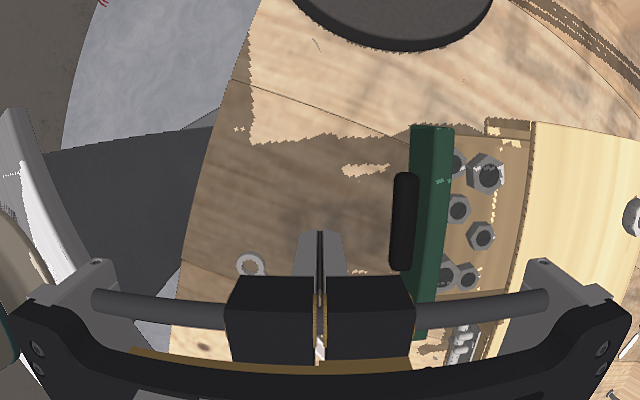

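The fingertips at (320,240) are level with the black pull at (403,220) and about 35 mm short of it. I'll push slowly from here.

Call:
play_rows(increments=[[-1,0.01,-0.002,0,0],[-1,0.02,-0.002,0,0],[-1,0.027,-0.002,0,0],[-1,0.032,-0.002,0,0],[-1,0.037,-0.002,0,0],[-1,0.042,-0.002,0,0],[-1,0.047,-0.002,0,0],[-1,0.052,-0.002,0,0],[-1,0.057,-0.002,0,0],[-1,0.062,-0.002,0,0],[-1,0.067,-0.002,0,0],[-1,0.072,-0.002,0,0],[-1,0.077,-0.002,0,0],[-1,0.081,-0.002,0,0],[-1,0.081,-0.002,0,0]])

```text
clock: 3.48
eef_pos: [0.4551, -0.105, 0.0375]
tcp_rot: [[0.911, -0.412, 0.002], [-0.412, -0.911, -0.001], [0.002, 0.0, -1.0]]
force: [-0.4, 0.2, 0.4]
gripper_width: 0.0003
```

Run:
```python
from station import ctrl,vision
from h import *
s=ctrl.state(); where(s); 
for n in ["side","wrist"]: cv2.imwrite(f"pics/{n}3.png",vision.camera(n)["img"][:,:,::-1])
```

```text
t 3.48 cab -0.1071 0.0308 0.0375 F [-0.4  0.2  0.4] w 0.000293699202186382
```

View pics/wrist3.png

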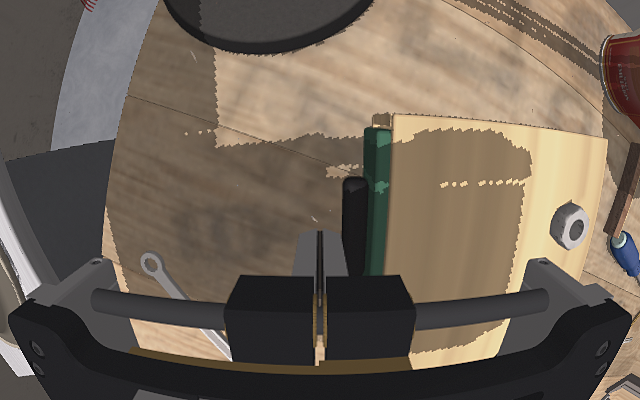

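The fingers are on the pull and the drawer is nearly closed, with the green front at (375,200) still slightly out. I'll continue in small steps.

Call:
play_rows(increments=[[-1,0.002,0,0,0],[-1,0.004,0,0,0],[-1,0.005,0,0,0],[-1,0.006,0,0,0],[-1,0.006,0,0,0]])

```text
clock: 4.0
eef_pos: [0.4592, -0.1068, 0.0375]
tcp_rot: [[0.911, -0.412, 0.0], [-0.412, -0.911, -0.0], [0.0, 0.0, -1.0]]
force: [-0.8, 0.4, 0.6]
gripper_width: 0.0004
```

Call:
play_rows(increments=[[-1,0.001,0,0,0],[-1,0.002,0,0,0],[-1,0.003,0,0,0],[-1,0.003,0,0,0]])

```text
clock: 4.33
eef_pos: [0.461, -0.1076, 0.0373]
tcp_rot: [[0.911, -0.412, -0.002], [-0.412, -0.911, 0.001], [-0.002, 0.0, -1.0]]
force: [-3.3, 1.4, 2.1]
gripper_width: 0.0005
```

Run:
```python
from station import ctrl,vision
from h import *
s=ctrl.state(); where(s); 
for n in ["side","wrist"]: cv2.imwrite(f"pics/{n}4.png",vision.camera(n)["img"][:,:,::-1])
```

```text
t 4.33 cab -0.1007 0.0308 0.0373 F [-3.3  1.4  2.1] w 0.0005090260108613451
```

View pics/wrist4.png

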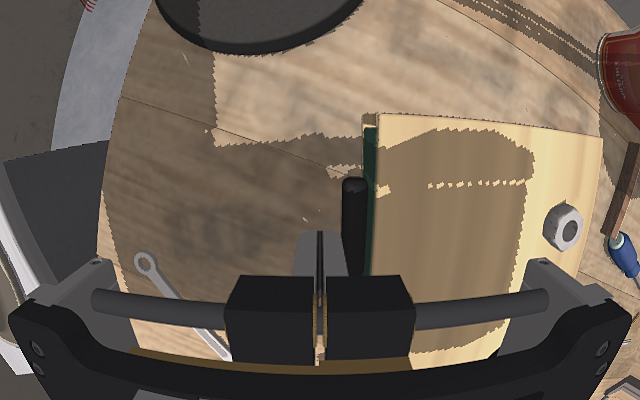

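Only a thin green edge is visible now, at (370,200), and the force is up to 3.6 N. I'll push a few more millimetres to see whether it has reached the stop.

Call:
play_rows(increments=[[-1,0.001,0,0,0],[-1,0.002,0,0,0],[-1,0.003,0,0,0],[-1,0.003,0,0,0],[-1,0.003,0,0,0]])

```text
clock: 4.85
eef_pos: [0.4611, -0.1076, 0.0371]
tcp_rot: [[0.911, -0.412, -0.007], [-0.412, -0.911, 0.003], [-0.008, 0.0, -1.0]]
force: [-7.9, 3.2, 7.8]
gripper_width: 0.0003
```

The drawer is against its stop: the position didn't change, the force rose to 8.5 N, and the pull is at x≈-0.088 where home would be -0.089. I'll back off, rise and look.

Call:
play_rows(increments=[[-1,-0.015,0,0,0],[-1,-0.04,0,0,0],[-1,-0.05,0,-0.02,0],[-1,-0.05,0.03,-0.06,0],[-1,-0.05,0.07,-0.09,0],[-1,-0.05,0.11,-0.09,0],[-1,-0.05,0.15,-0.09,0],[-1,-0.05,0.17,-0.09,0],[-1,-0.05,0.17,-0.09,0]])

```text
clock: 5.6
eef_pos: [0.3493, -0.2499, 0.1287]
tcp_rot: [[0.909, -0.417, 0.004], [-0.417, -0.909, -0.007], [0.007, 0.005, -1.0]]
force: [1.3, 0.8, 0.2]
gripper_width: 0.0005
```

Run:
```python
from station import ctrl,vision
from h import *
s=ctrl.state(); where(s); to(s,-.103,-.125,.037)
for n in ["side","wrist"]:
    c=vision.camera(n); cv2.imwrite(f"pics/{n}5.png",c["img"][:,:,::-1])
    if n=="side":
        im=c["img"][150:280,235:385,::-1]; im=cv2.resize(im,None,fx=4.6,fy=4.6,interpolation=cv2.INTER_CUBIC)
        for q in [(-.0965,-.089,.031),(-.075,.102,.055),(-.075,-.028,.055)]:
            p=proj(c,w(*q))[0]; cv2.circle(im,(int((p[0]+.5-235)*4.6),int((p[1]+.5-150)*4.6)),3,(0,0,255),-1)
        cv2.imwrite("pics/side5c.png",im)
```

```text
t 5.6 cab -0.1437 -0.1449 0.1287 F [1.3 0.8 0.2] w 0.0005107881136867025
target [ 0.395 -0.249  0.037] d [ 0.04   -0.0206  0.0918] turn -0.005
```

View pics/side5c.png

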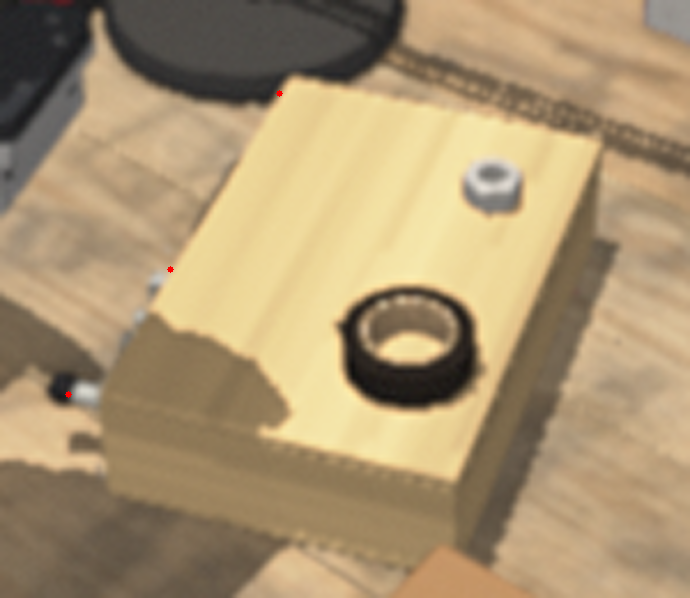

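View pics/wrist5.png

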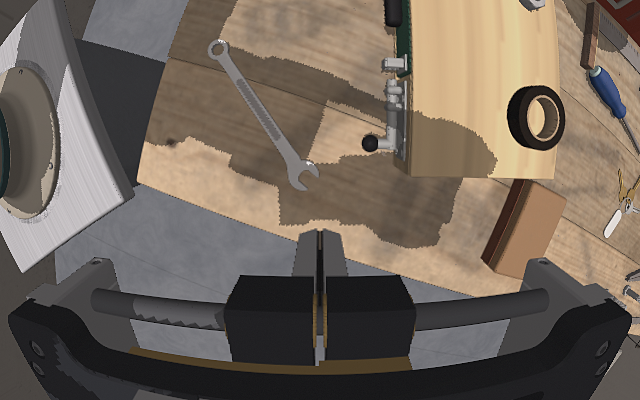

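The drawer front is flush. The knob is still drawn back, at (370,144) in the wrist view, and there's clear bench to its right. I'll descend at cabinet (-0.103, -0.13), move to just short of the knob and check.

Call:
play_rows(increments=[[-1,0.03,-0.01,0,0],[-1,0.04,-0.016,0.02,0],[-1,0.04,-0.016,0.05,0],[-1,0.04,-0.016,0.075,0],[-1,0.04,-0.016,0.092,0],[-1,0.04,-0.016,0.092,0],[-1,0.04,-0.016,0.092,0]])

```text
clock: 6.28
eef_pos: [0.3923, -0.2439, 0.0349]
tcp_rot: [[0.912, -0.411, -0.001], [-0.411, -0.912, 0.001], [-0.002, -0.001, -1.0]]
force: [0.3, -0.2, -0.5]
gripper_width: 0.0002
```

Run:
```python
from station import ctrl,vision
from h import *
s=ctrl.state(); where(s); to(s,-.103,-.063-.0165,.037)
for n in ["side","wrist"]:
    c=vision.camera(n); cv2.imwrite(f"pics/{n}6.png",c["img"][:,:,::-1])
```

```text
t 6.28 cab -0.107 -0.1217 0.0349 F [ 0.3 -0.2 -0.5] w 0.0002204468619048284
target [ 0.413 -0.207  0.037] d [ 0.0041 -0.0422 -0.0021] turn 0.002
```

View pics/wrist6.png

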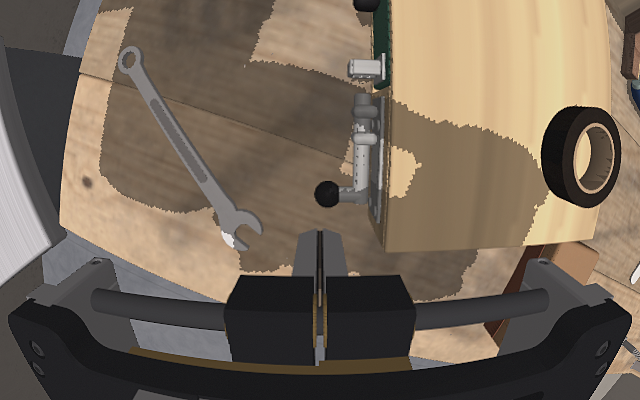

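View pics/side6.png

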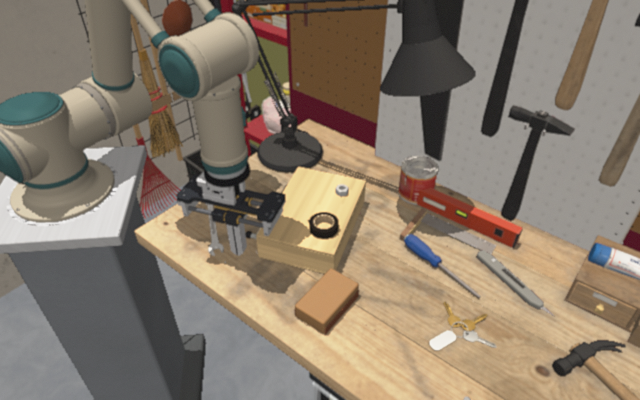

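The closed fingers (320,240) are lined up with the knob (327,194), just to its right. I'll push towards the drawer.

Call:
play_rows(increments=[[-1,0.003,-0.005,-0.002,0],[-1,0.004,-0.01,-0.002,0],[-1,0.004,-0.014,-0.002,0],[-1,0.004,-0.018,-0.002,0],[-1,0.004,-0.022,-0.002,0],[-1,0.004,-0.026,-0.002,0],[-1,0.004,-0.03,-0.002,0],[-1,0.004,-0.033,-0.002,0],[-1,0.004,-0.036,-0.002,0],[-1,0.004,-0.039,-0.002,0],[-1,0.004,-0.041,-0.002,0],[-1,0.004,-0.041,-0.002,0]])

```text
clock: 7.38
eef_pos: [0.4129, -0.2094, 0.0375]
tcp_rot: [[0.911, -0.412, 0.0], [-0.412, -0.911, -0.0], [0.0, -0.0, -1.0]]
force: [-0.8, -1.4, 0.7]
gripper_width: 0.0004
```

Run:
```python
from station import ctrl,vision
from h import *
s=ctrl.state(); where(s)
for n in ["wrist"]:
    c=vision.camera(n); cv2.imwrite(f"pics/{n}7.png",c["img"][:,:,::-1])
```

```text
t 7.38 cab -0.1025 -0.0818 0.0375 F [-0.8 -1.4  0.7] w 0.0004341725968944494
```

View pics/wrist7.png

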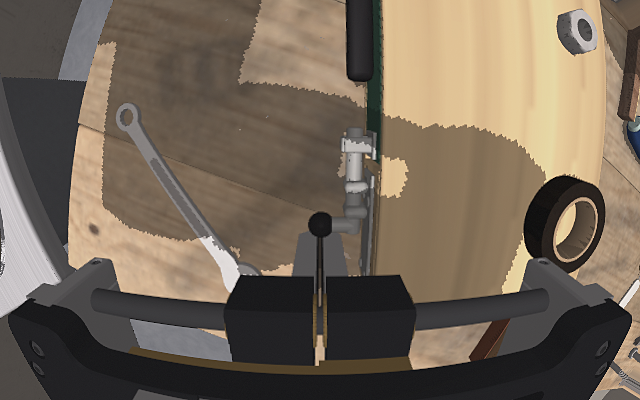

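The knob is moving with the fingers (320,223) and the bolt has reached the keeper (357,145). I'll continue to the stop.

Call:
play_rows(increments=[[-1,0,-0.002,0,0],[-1,0,-0.004,0,0],[-1,0,-0.005,0,0],[-1,0,-0.006,0,0],[-1,0,-0.006,0,0],[-1,0,-0.006,0,0]])

```text
clock: 7.93
eef_pos: [0.414, -0.2068, 0.0375]
tcp_rot: [[0.912, -0.41, -0.002], [-0.41, -0.912, -0.005], [0.0, 0.005, -1.0]]
force: [-4.8, -10.0, 1.3]
gripper_width: 0.0005
```

Run:
```python
from station import ctrl,vision
from h import *
s=ctrl.state(); where(s)
```

```text
t 7.93 cab -0.1025 -0.0789 0.0375 F [ -4.8 -10.    1.3] w 0.00048161551246062083
```

The bolt is at its stop: the force is 11 N and the knob works out at y≈-0.063, where fully shot is -0.063. I'll retreat and verify.

Call:
play_rows(increments=[[-1,-0.001,0.015,0,0],[-1,-0.005,0.04,0,0],[-1,-0.01,0.055,-0.01,0],[-1,-0.015,0.06,-0.04,0],[-1,-0.02,0.065,-0.08,0],[-1,-0.04,0.08,-0.12,0],[-1,-0.06,0.11,-0.15,0],[-1,-0.08,0.15,-0.15,0],[-1,-0.1,0.19,-0.15,0],[-1,-0.1,0.22,-0.15,0],[-1,-0.1,0.22,-0.15,0],[-1,-0.1,0.22,-0.15,0]])

```text
clock: 8.93
eef_pos: [0.232, -0.364, 0.1871]
tcp_rot: [[0.909, -0.417, 0.0], [-0.417, -0.909, 0.002], [-0.001, -0.002, -1.0]]
force: [0.6, 0.5, 0.2]
gripper_width: 0.0006
```

Run:
```python
from station import ctrl,vision
from h import *
s=ctrl.state(); where(s)
for n in ["side","top"]:
    c=vision.camera(n); o=dict(np.load(f"{n}0.npz"))
    a,b={"top":(140,250),"side":(150,235)}[n]
    im=cv2.resize(c["img"][a:a+130,b:b+150,::-1],None,fx=4.6,fy=4.6,interpolation=cv2.INTER_CUBIC)
    for q in [(-.0965,-.063,.031),(-.075,.102,.055)]:
        p=proj(c,w(*q))[0]; cv2.circle(im,(int((p[0]+.5-b)*4.6),int((p[1]+.5-a)*4.6)),2,(0,0,255),-1)
    cv2.imwrite(f"pics/{n}8c.png",im)
    d=np.abs(c["img"].astype(int)-o["img"]).max(2)
    print(n,"diff tape/nut/block", [int((d[r]>40).sum()) for r in ([np.s_[170:205,335:370],np.s_[160:177,298:316],np.s_[168:220,380:432]] if n=="top" else [np.s_[210:240,305:342],np.s_[183:198,333:352],np.s_[270:333,293:360]])])
```

```text
t 8.93 cab -0.2035 -0.2972 0.1871 F [0.6 0.5 0.2] w 0.000583092700808437
side diff tape/nut/block [0, 0, 0]
top diff tape/nut/block [0, 0, 0]
```

View pics/top8c.png

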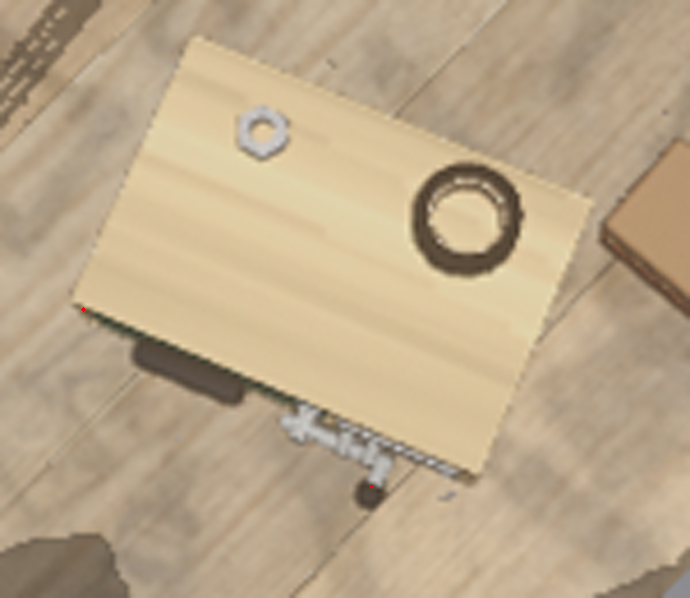

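View pics/side8c.png

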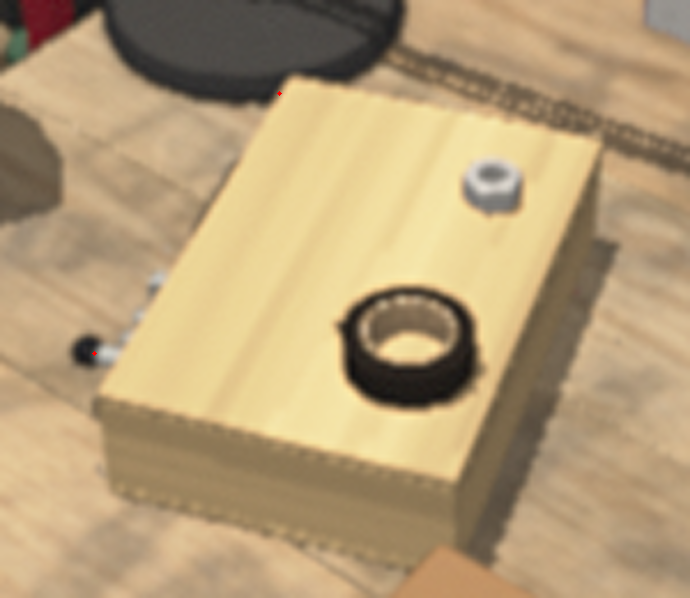

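In both views the drawer is flush and the knob sits on its predicted fully shot position, (370,487) in the top crop. The loose items haven't moved.

```bash
python3 -c "
from station import ctrl
print(ctrl.hand_in())"
```

```text
the job is handed in; nothing more can be done
None
```

The drawer is pushed fully home and the bolt is shot across into its keeper, in that order. I handed the job in at about 9 s; no verdict is reported.

- **Drawer:** I pushed the pull with closed fingertips until it stopped moving and the force rose to about 8.5 N. The pull ended about 1 mm from its expected home position, and the front looks flush in the top and side views.
- **Bolt:** I pushed the knob until it stopped at about 11 N. It ended within 1 mm of fully shot, and both views show it there.
- **Loose items:** the tape roll, nut and sanding block show no pixel changes in either view compared with the start.
- **Arm:** it stands clear of everything with only about 1 N of residual reading.

None of the checks failed or disagreed.

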